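Chock the brass roller on the tilted inspection plate

TASK

Get the brass roller ready for measuring on the tilted steel plate, where it would roll away if let go. First set the orange chock flat and square on the blue patch and let go of it; then lay the brass roller crosswise on the plate on the uphill side of the chock, resting against it and in line with its middle, and gently let go so that it stays put. Leave the steel roller in its rest.

Things in the scene. Friction and masses are not known exactly. Their poses are not given: they have to be found in the camera images.
- brass_roller_centre (a point): Centre of the brass-yellow roller: solid, 44 mm diameter, 56 mm long, flat ends, 0.6 kg. y is its axis; x and z may be turned about it. It starts level in a groove of a narrow green rest, 45 mm above the table and 72 mm from the steel roller; both ends overhang the rest (34 mm wide) by 11 mm, with free space down to the table. Grip it by its flat ends to leave its round side free for the chock.
- steel_roller_centre (a point): Centre of the bright steel roller, same size as the brass one, in the other groove of the same rest. A bystander: leave it there. y is its axis.
- chock_centre (a point): Centre (20 mm above its underside) of the orange chock, loose on the table: roof-shaped, 50 mm long (y), 40 mm high (z up), 62 mm across (x) at the foot, 16 mm at the flat top; both long faces slope 60 degrees, so either may face the roller; the two y ends are flat, good to grip. 0.25 kg. A roller lying against it on the same surface has its centre 44 mm from this point.
- mark (a point): Centre of the blue patch, 66 x 56 mm, on the top face of the fixed tilted steel plate, about 57 mm above the table. x points downhill along the face (6 degrees, 0.105 rad), y across it (level), z out of the face. The plate is 200 mm (x) by 130 mm (y), flat, rimless; its uphill edge is 125 mm from the patch's centre, its downhill edge 75 mm.
Not all that is in view belongs to the job. Leave any pink look-alike of the part that bears chock_centre alone. Of the things that look like the part that bears mark, take the one that is farthest to the robot's left at the start.

How it is judged:
By the outcome, as a careful person would: the job done as asked, in the order asked, and still so for the second after the job is handed in, with the robot touching nothing.
It also fails if it takes over 53 s, if anything falls off the work surface, if the arm or the gripper's body presses on something with over 40 N, if the wrist force passes 120 N, or if a joint passes its speed limit or range.

ROBOT

A 6-joint arm with a two-finger parallel gripper is mounted at the origin on the work surface. World frame = base frame: x ahead of the robot, y to its left, z up, the work surface at z = 0. Lengths are in m, angles in rad, forces in N, time in s.
With the tool pointing down it reaches from about 0.25 to 0.775 m from the base axis. Payload 4 kg.
Tool frame: the origin (TCP) lies midway between the tips of the shut fingers; the grasp point (between the pads) lies grip_point_offset behind it (grip_point_offset is the distance from the TCP to the grasp point, in m); z points along the fingers, y is the line along which they close (so a half turn about z gives the same grasp; the last joint's range is limited). The gripper opens to 94 mm and grips with 3 to 60 N. Pads are 16 mm wide; open, the fingers measure 119 mm over their backs; the gripper's body (75 mm by 177 mm) begins 78 mm behind the grasp point.
Start: joints at [-1.243, 0.087, 1.371, -0, 1.684, -0.103], TCP at [0.23, -0.5, 0.206] pointing down, gripper open.
Joint ranges: [-3.1, 3.1], [-0.76, 2.03], [0.27, 2.55], [-1.08, 4.22], [0.17, 2.65], [-2.57, 2.57]. Speed limits (rad/s): [2.79, 2.79, 3.14, 3.14, 3.14, 3.14].

INTERFACE

Orientations are given as [roll, pitch, yaw] about the fixed x, y, z axes, in that order (R = Rz(yaw) Ry(pitch) Rx(roll)).
In Python, from bench import * gives the robot as it stands. The module is installed in compiled form; this text tells all that it offers.
- The arm moves only by the tool apply_moves, never from a script. Its argument "commands" is a list of rows, each a list of 7 numbers: the turn, a rotation vector about the world's x, y, z in rad, then the shift along the world's x, y, z in m, then the opening in per cent of the stroke, from 0 (shut) to 100 (fully open). In form: [[ax, ay, az, x, y, z, jaw], ...]. A call has exactly 5 rows; each row is the pose to reach, as a shift and turn from the pose commanded when the call began; what a row does not reach only later rows make up. A row lasts 1/10 s, in which the tool goes at most 50 mm and 8.59 degrees, less where a joint would pass 70% of its speed; a pose out of reach is approached as far as the arm can. A call with a gripper value outside its range is refused whole. The fingers move at their own pace and stop on an object; the grip force is fixed at half the most. Time passes only in rows, so rows that repeat a pose let the fingers close, or fill a call up. It gives the time, the measured TCP pose, the force, the opening and the grip force at its end, in the units of the state.
- get_obs(): the state, without advancing time (a new reading comes with each control period).
- snapshot(name): name is "scene" or "top" or "wrist"; returns a dict with "pixels" (420x560x3 uint8, red, green, blue), "vertical_fov" (degrees; the focal length in pixels is half the picture's height over the tangent of half this angle, whatever the lens; pixels are square), "cx", "cy" (the principal point, pixels), "rvec" (rotation vector, rad) and "tvec" (3), from world to camera coordinates, as OpenCV has them. Camera axes: x right, y down, z forward; pixel columns grow to the right and rows downward; lengths in m; the calibration is good to about 2 mm. A picture is of the moment at which its call begins. There is no depth.
- close_job(): hands the job in; it is judged then, once.
Trained networks look in the newest picture that a camera, given by its name, has taken for a name from the list of things; names that differ only in an ending like _2 or _b are one class to them, and where a whole thing is asked for, a point or a joint stands for the part that bears it (a point fixed in the world has none). Each returns a list of dicts, best first, with "score" (0 to 1); they miss things now and then, are a little off and sometimes report something else, mostly with a low value. They report only what shows in the picture. A call takes as long as a camera call. They do not tell look-alikes from the thing itself.
- masks_of(camera, query): "mask" (420x560 bool, what is visible of it) and "extent" ([left, top, right, bottom] in pixels, round what is visible of it).
- place_of(camera, query): "pixel" ([column, row] in pixels: a listed point, or the origin of a listed thing).
The state is a dict: "time": time; "joint_positions": joint angles; "qvel": joint speeds; "joint_torque": joint torques, N m; "tool_pos": TCP position; "ee_rot": TCP orientation; "wrist_force": force on the tool from outside, world axes, zero at the start; "wrist_torque": the same for the moment, N m; "width": finger opening in m; "finger_force": force on a finger pad.
Only numpy, scipy, OpenCV 4.12 (cv2) and the standard library are available. Lean on these libraries where they do the work, as an engineer would, in place of code of your own. Each camera call takes 0.05 s, during which the arm holds its last target. There are 200 camera calls.

## Working session

There is one attempt and no reset: what is moved stays moved. The work goes in short steps, Python scripts to look and compute and a tool call to move; the robot and the scene stay as the last step left them, time stands still between calls to the robot, and variables do not carry over. Pictures are saved under pics/ and viewed, at most 10 in all, crops included, and the job is handed in when it is done.

Besides the shell and the picture viewer there is one more tool, called in YAML: its name, and indented under it one key for each argument. apply_moves: Moves the arm, as the interface text tells. Its arguments: {"type":"object","properties":{"commands":{"type":"array"}},"required":["commands"]}

```bash
mkdir -p pics; cat > h.py <<'E'
from bench import *
import numpy as np, cv2
from scipy.spatial.transform import Rotation as R
def cam(s):
    f=210/np.tan(np.radians(s["vertical_fov"])/2)
    K=np.array([[f,0,s["cx"]],[0,f,s["cy"]],[0,0,1]])
    return K,R.from_rotvec(np.ravel(s["rvec"])).as_matrix(),np.ravel(s["tvec"])
def ray(s,p):
    K,r,t=cam(s); d=r.T@np.linalg.solve(K,[p[0],p[1],1]); return -r.T@t,d/np.linalg.norm(d)
def onz(s,p,z):
    o,d=ray(s,p); return o+d*(z-o[2])/d[2]
def proj(s,X):
    K,r,t=cam(s); q=(r@np.atleast_2d(X).T).T+t; q=q@K.T; return q[:,:2]/q[:,2:]
def tri(obs):
    A=0;b=0
    for s,p in obs:
        o,d=ray(s,p);M=np.eye(3)-np.outer(d,d);A=A+M;b=b+M@o
    return np.linalg.solve(A,b)
def save(s,n,crop=None,k=1):
    im=s["pixels"][:,:,::-1]
    if crop: im=im[crop[1]:crop[3],crop[0]:crop[2]]
    cv2.imwrite("pics/"+n,cv2.resize(im,None,fx=k,fy=k,interpolation=cv2.INTER_CUBIC))
E
python3 - <<'E'
from h import *
np.set_printoptions(precision=4,suppress=True)
ss={}
for c in ["scene","top"]:
    s=ss[c]=snapshot(c); save(s,c+"1.png")
    print(c,ray(s,(280,210)))
    for q in ["brass_roller_centre","steel_roller_centre","chock_centre","mark"]:
        for d in place_of(c,q): print(c,q,d["pixel"],round(d["score"],2),onz(s,d["pixel"],.06 if 'k' not in q[:5] else .02))
im=np.hstack([ss["scene"]["pixels"],ss["top"]["pixels"]])[:,:,::-1]
o=get_obs();print(o)
E
```

```text
scene (array([ 1.1194, -0.1748,  0.8209]), array([-0.6784,  0.2124, -0.7033]))
scene brass_roller_centre [165.2, 286.0] 0.73 [ 0.5628 -0.2704  0.06  ]
scene steel_roller_centre [163.6, 266.7] 0.84 [ 0.5058 -0.2705  0.06  ]
scene chock_centre [365.6, 223.0] 0.85 [0.4561 0.2907 0.02  ]
scene chock_centre [385.6, 207.5] 0.8 [0.4117 0.3758 0.02  ]
scene chock_centre [298.0, 259.5] 0.66 [0.5346 0.0633 0.02  ]
scene mark [140.3, 190.5] 0.8 [ 0.163 -0.326  0.02 ]
scene mark [297.2, 260.1] 0.77 [0.5359 0.0607 0.02  ]
top (array([0.1653, 0.0171, 1.4925]), array([ 0.1555,  0.0238, -0.9876]))
top brass_roller_centre [395.0, 157.7] 0.58 [ 0.5385 -0.2745  0.06  ]
top steel_roller_centre [395.3, 179.6] 0.65 [ 0.4752 -0.2731  0.06  ]
top chock_centre [202.7, 184.4] 0.76 [0.4739 0.2769 0.02  ]
top chock_centre [168.1, 207.5] 0.56 [0.4065 0.3758 0.02  ]
top mark [417.1, 273.6] 0.91 [ 0.2136 -0.3325  0.02  ]
top mark [279.7, 152.4] 0.64 [0.5677 0.0529 0.02  ]
{'time': 0.5, 'joint_positions': array([-1.2431,  0.0872,  1.3707,  0.    ,  1.6836, -0.1031]), 'qvel': array([ 0.0007, -0.0016, -0.0022, -0.001 ,  0.0006, -0.0007]), 'joint_torque': array([  0.0003, -33.9626, -30.2267,   0.0718,   0.0244,  -0.    ]), 'tool_pos': array([ 0.2297, -0.4998,  0.2055]), 'ee_rot': array([ 3.1416, -0.    ,  0.4308]), 'wrist_force': array([ 0.3539, -0.2579,  0.6988]), 'wrist_torque': array([-0.004 ,  0.0034, -0.0224]), 'finger_force': 0.0, 'width': 0.0943952507253024}
```

View pics/scene1.png

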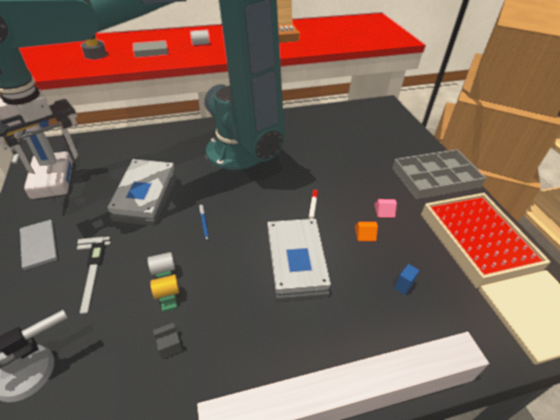

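View pics/top1.png

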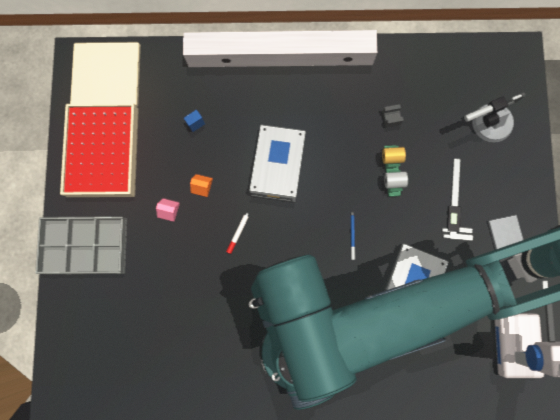

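Marks: scene (298,260)/top (280,152) on the left plate at y≈+0.05, and scene (140,190)/top (417,274) at y≈-0.33. The left one is the one meant. Chocks: orange at scene (367,231)/top (201,186), and the pink decoy at scene (386,208)/top (168,209). I'll confirm with an enlarged crop.

```bash
python3 - <<'E'
from h import *
np.set_printoptions(precision=4,suppress=True)
s=snapshot("top");c=snapshot("scene"); w=snapshot("wrist")
a=cv2.resize(s["pixels"][110:230,150:310],None,fx=3.2,fy=3.2,interpolation=2)
b=cv2.resize(c["pixels"][190:300,250:420],None,fx=1.6,fy=1.6,interpolation=2)
o=np.zeros((384,512+280,3),np.uint8);o[:,:512]=a[:384];o[:176,512:784]=b[:176,:272]
o[190:190+194,512:770]=cv2.resize(w["pixels"],(258,194))
cv2.imwrite("pics/crop1.png",o[:,:,::-1])
for n,v in (("top",s),("scene",c)):
    K,r,t=cam(v)
    for d in masks_of(n,"mark")+masks_of(n,"chock_centre"):
        m=d["mask"].astype(np.uint8); p=cv2.minAreaRect(cv2.findNonZero(m)); bx=cv2.boxPoints(p)
        print(n,round(d["score"],2),d["extent"],p, v["pixels"][d["mask"]].mean(0))
T=R.from_euler("xyz",get_obs()["ee_rot"]).as_matrix()
o_,d_=ray(w,(280,210));print("wristcam in tool",T.T@(o_-get_obs()["tool_pos"]),T.T@d_,w["vertical_fov"])
# mark by tri
E
```

```text
top 0.8 [385.5, 244.0, 449.7, 290.1] ((416.8623962402344, 273.4662170410156), (49.07193374633789, 45.285133361816406), 20.13630485534668) [156.2745 165.5876 174.2924]
top 0.76 [252.3, 124.4, 307.0, 198.4] ((276.67608642578125, 161.2892608642578), (45.97079086303711, 68.35343933105469), 8.27589225769043) [202.6647 208.3542 212.7071]
top 0.88 [156.8, 198.0, 178.5, 222.5] ((165.8584747314453, 209.24530029296875), (20.74144172668457, 18.6810359954834), 15.945395469665527) [218.9365 132.0497 153.4448]
top 0.75 [189.5, 174.8, 211.8, 196.1] ((199.65000915527344, 185.04998779296875), (21.50348663330078, 19.922346115112305), 18.43494987487793) [207.675 114.355  53.41 ]
scene 0.65 [109.7, 159.6, 176.0, 220.8] ((140.7176513671875, 187.1705780029297), (45.69371032714844, 68.83161163330078), 22.833654403686523) [156.1312 157.1893 155.6779]
scene 0.57 [266.7, 221.2, 329.0, 291.6] ((298.2461853027344, 254.96925354003906), (72.93241882324219, 54.57528305053711), 82.87498474121094) [189.6996 191.5322 189.7801]
scene 0.76 [376.8, 200.7, 396.3, 216.7] ((385.0, 207.5), (17.0, 20.0), 90.0) [226.7988 123.5225 144.2853]
scene 0.68 [352.9, 218.3, 380.3, 240.8] ((365.5, 231.0), (18.0, 21.0), 90.0) [224.5881 111.2254  12.013 ]
wristcam in tool [ 0.0814  0.0004 -0.1787] [-0.2699 -0.0033  0.9629] 63.52757267921904
```

View pics/crop1.png

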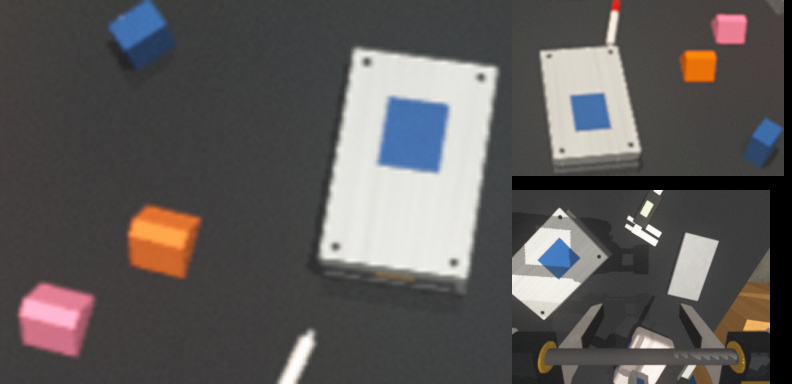

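The crop confirms the orange chock at crop (165,240), ridge roughly across the view, and the left plate's blue patch at crop (413,135). Moving over to the chock now.

apply_moves:
  commands:
    - [0,0,-0.02,0.012,0.039,0.008,100]
    - [0,0,-0.04,0.024,0.078,0.016,100]
    - [0,0,-0.06,0.036,0.117,0.024,100]
    - [0,0,-0.08,0.048,0.156,0.032,100]
    - [0,0,-0.108,0.06,0.195,0.04,100]

```text
time: 1.35
tool_pos: [0.2898, -0.3032, 0.2459]
ee_rot: [3.141, -0.0, 0.321]
wrist_force: [0.8, -0.6, -0.8]
width: 0.094
finger_force: 0.0
```

apply_moves:
  commands:
    - [0,0,-0.02,0.012,0.039,0,100]
    - [0,0,-0.04,0.024,0.078,0,100]
    - [0,0,-0.06,0.036,0.117,0,100]
    - [0,0,-0.08,0.048,0.156,0,100]
    - [0,0,-0.108,0.06,0.195,0,100]

```text
time: 1.85
tool_pos: [0.3498, -0.1082, 0.2458]
ee_rot: [3.141, -0.001, 0.213]
wrist_force: [0.8, 0.6, 0.1]
width: 0.0941
finger_force: 0.0
```

apply_moves:
  commands:
    - [0,0,-0.02,0.012,0.039,0,100]
    - [0,0,-0.04,0.024,0.078,0,100]
    - [0,0,-0.06,0.036,0.117,0,100]
    - [0,0,-0.08,0.048,0.156,0,100]
    - [0,0,-0.108,0.06,0.195,0,100]

```text
time: 2.35
tool_pos: [0.4098, 0.087, 0.2458]
ee_rot: [3.141, -0.001, 0.106]
wrist_force: [0.7, -1.0, 0.4]
width: 0.0937
finger_force: 0.0
```

apply_moves:
  commands:
    - [0,0,-0.02,0.012,0.039,0,100]
    - [0,0,-0.04,0.024,0.078,0,100]
    - [0,0,-0.06,0.036,0.117,0,100]
    - [0,0,-0.08,0.048,0.156,0,100]
    - [0,0,-0.107,0.06,0.195,0,100]

```text
time: 2.85
tool_pos: [0.4699, 0.282, 0.2456]
ee_rot: [3.141, -0.0, -0.001]
wrist_force: [0.5, -1.1, 1.0]
width: 0.094
finger_force: 0.0
```

```bash
python3 - <<'E'
from h import *
np.set_printoptions(precision=4,suppress=True)
s=snapshot("wrist"); save(s,"w1.png"); np.save("w1.npy",s,allow_pickle=True)
o=get_obs();print(o["time"],o["tool_pos"],o["ee_rot"],o["joint_positions"])
for d in place_of("wrist","chock_centre"): print(d, onz(s,d["pixel"],.02))
for d in masks_of("wrist","chock_centre"): print(d["score"],d["extent"],s["pixels"][d["mask"]].mean(0))
E
```

```text
2.9 [0.4707 0.2872 0.2439] [-3.1373  0.0008  0.0028] [0.4424 0.0851 1.2977 0.0043 1.7578 2.0112]
{'pixel': [278.8, 179.2], 'score': 0.72} [0.4767 0.2847 0.02  ]
{'pixel': [204.5, 235.2], 'score': 0.62} [0.4051 0.3788 0.02  ]
{'pixel': [502.9, 103.0], 'score': 0.32} [0.5639 0.0301 0.02  ]
0.61 [257.0, 151.0, 307.8, 204.6] [210.5839 101.9148   0.585 ]
```

View pics/w1.png

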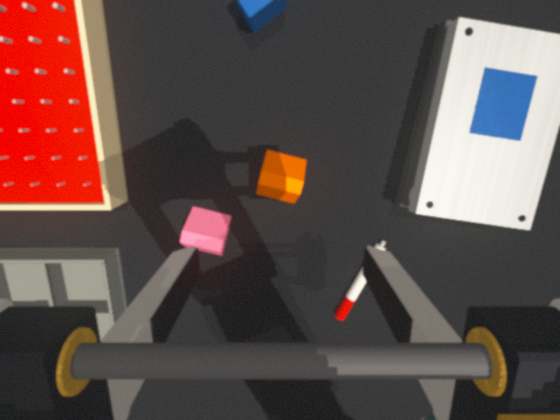

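The wrist view shows the orange chock at (281,177), the pink one at (206,231) and the patch at (503,104). Next I'll fit the chock's and patch's poses.

```bash
cat >> h.py <<'E'
from scipy.optimize import minimize
CH=np.array([[x,y,z] for z,h in((-.02,.031),(.02,.008)) for x in(-h,h) for y in(-.025,.025)])
def hullmask(s,X,sc=4):
    p=cv2.convexHull((proj(s,X)*sc).astype(np.float32)).round().astype(np.int32)
    m=np.zeros((420*sc,560*sc),np.uint8);cv2.fillConvexPoly(m,p,255)
    return cv2.resize(m,(560,420),interpolation=cv2.INTER_AREA)/255.
def orange(s,near,r=45):
    h=cv2.cvtColor(s["pixels"],cv2.COLOR_RGB2HSV).astype(int)
    m=((h[...,0]>=5)&(h[...,0]<=19)&(h[...,1]>150)&(h[...,2]>60)).astype(np.uint8)
    n,l,st,c=cv2.connectedComponentsWithStats(m)
    i=1+np.argmin([np.hypot(*(c[k]-near))+(1000 if st[k,4]<60 else 0) for k in range(1,n)])
    return (l==i).astype(float)
def bluequad(s,near):
    h=cv2.cvtColor(s["pixels"],cv2.COLOR_RGB2HSV).astype(int)
    m=((h[...,0]>=100)&(h[...,0]<=125)&(h[...,1]>110)&(h[...,2]>60)).astype(np.uint8)
    n,l,st,c=cv2.connectedComponentsWithStats(m)
    i=1+np.argmin([np.hypot(*(c[k]-near))+(1000 if st[k,4]<60 else 0) for k in range(1,n)])
    return (l==i).astype(float),c[i]
E
python3 - <<'E'
from h import *
np.set_printoptions(precision=4,suppress=True)
w=np.load("w1.npy",allow_pickle=True).item(); t=snapshot("top"); c=snapshot("scene")
np.save("t1.npy",t,allow_pickle=True);np.save("c1.npy",c,allow_pickle=True)
V=[(w,(281,177)),(t,(200,185)),(c,(366,230))]
M=[orange(s,p) for s,p in V];print([m.sum() for m in M])
def cost(q,each=False):
    X=CH@R.from_euler("z",q[2]).as_matrix().T+[q[0],q[1],.02]
    e=[np.abs(hullmask(s,X)-m).sum()/m.sum() for (s,_),m in zip(V,M)]
    return e if each else sum(e)
for y0 in np.radians([-25,-10,5,65,80,95]):
    r=minimize(cost,[.474,.283,y0],method="Nelder-Mead",options=dict(initial_simplex=np.array([[.474,.283,y0],[.48,.283,y0],[.474,.29,y0],[.474,.283,y0+.15]]),xatol=1e-4,fatol=1e-3))
    print(np.degrees(y0),r.x,np.degrees(r.x[2]),r.fun,cost(r.x,True))
# patch: 3-view silhouette
B=[bluequad(s,p)[0] for s,p in ((w,(503,104)),(t,(280,152)),(c,(298,260)))];print([b.sum() for b in B])
P=np.array([[x,y,0] for x in(-.033,.033) for y in(-.028,.028)])
def cost2(q):
    X=P@(R.from_euler("z",q[3])*R.from_euler("y",.105)).as_matrix().T+q[:3]
    return sum(np.abs(hullmask(s,X)-m).sum()/m.sum() for s,m in zip((w,t,c),B))
for y0 in (-.1,-.2):
    x0=np.array([.557,.054,.057,y0]);r=minimize(cost2,x0,method="Nelder-Mead",options=dict(initial_simplex=np.vstack([x0,x0+np.diag([.01,.01,.01,.1])]),xatol=1e-4,fatol=1e-3));print(r.x,r.fun)
# paint faces hues
for (s,_),m in zip(V,M):
    ys,xs=np.nonzero(m);print(xs.min(),xs.max(),ys.min(),ys.max())
a=cv2.resize(w["pixels"][140:215,245:320],(400,400),interpolation=2);b=cv2.resize(t["pixels"][170:200,185:215],(400,400),interpolation=2)
cv2.imwrite("pics/crop2.png",np.hstack([a,b])[:,:,::-1])
E
```

```text
[np.float64(1954.0), np.float64(55.0), np.float64(402.0)]
-25.0 [ 0.4764  0.2847 -0.1455] -8.336111613668852 6.535604951612906 [np.float64(0.23579384670961528), np.float64(6.204991087344028), np.float64(0.0948200175592625)]
-10.0 [ 0.4761  0.2847 -0.2357] -13.506888380816518 6.487202234611902 [np.float64(0.19438858450237823), np.float64(6.212762923351159), np.float64(0.08005072675836501)]
5.0 [ 0.4764  0.2842 -0.2192] -12.560237208593035 6.499764596267444 [np.float64(0.1868906416200052), np.float64(6.232228163992869), np.float64(0.0806457906545703)]
65.0 [0.4798 0.2852 0.9775] 56.005327769747694 6.496132279559732 [np.float64(0.37718104642061534), np.float64(5.84698752228164), np.float64(0.2719637108574773)]
80.0 [0.4776 0.2884 0.8716] 49.93711135567293 6.446927763458218 [np.float64(0.4850081281233067), np.float64(5.646916221033868), np.float64(0.3150034143010438)]
95.0 [0.4847 0.2876 1.31  ] 75.06011307617887 6.744972479496379 [np.float64(0.4608485359343328), np.float64(6.016042780748663), np.float64(0.26808116281338407)]
[np.float64(3335.0), np.float64(373.0), np.float64(423.0)]
[ 0.5603  0.0524  0.0551 -0.1377] 0.4544792400762459
[ 0.5605  0.0532  0.0565 -0.1568] 0.46342116947870005
256 306 149 203
190 196 178 188
355 377 221 241
```

View pics/crop2.png

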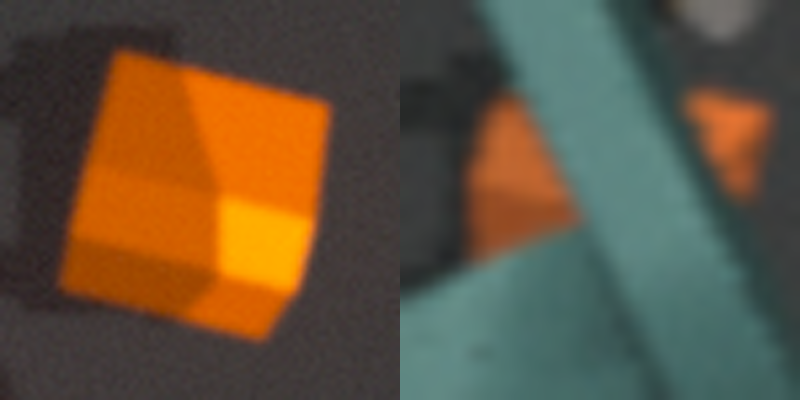

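Left crop: the flat-top ridge runs left to right, sloping down to the right, so the chock's y axis is near world y with yaw ≈ -0.23. I'll align the gripper and look again from lower.

apply_moves:
  commands:
    - [0,0,-0.06,0.002,0.002,-0.03,100]
    - [0,0,-0.12,0.004,0.004,-0.06,100]
    - [0,0,-0.18,0.006,0.005,-0.085,100]
    - [0,0,-0.22,0.006,0.005,-0.105,100]
    - [0,0,-0.22,0.006,0.005,-0.105,100]

```text
time: 3.6
tool_pos: [0.4737, 0.2827, 0.1375]
ee_rot: [3.137, 0.005, -0.222]
wrist_force: [-0.6, 0.3, -0.2]
width: 0.0941
finger_force: 0.0
```

```bash
python3 - <<'E'
from h import *
import bench
np.set_printoptions(precision=4,suppress=True)
print([n for n in dir(bench) if 'grip' in n], getattr(bench,'grip_point_offset',None))
w=snapshot("wrist");o=get_obs();print(o["time"],o["tool_pos"],o["ee_rot"],o["qvel"])
w=snapshot("wrist");o=get_obs();print(o["time"],o["tool_pos"],o["ee_rot"]); save(w,"w2.png")
c=np.load("c1.npy",allow_pickle=True).item()
p0=place_of("wrist","chock_centre");print([(d["pixel"],d["score"]) for d in p0])
V=[(w,proj(w,[.476,.285,.02])[0]),(c,(366,230))]
M=[orange(s,p) for s,p in V];print([m.sum() for m in M])
def mk(VM):
  def cost(q):
    X=CH@R.from_euler("z",q[2]).as_matrix().T+[q[0],q[1],.02]
    return sum(np.abs(hullmask(s,X)-m).sum()/m.sum() for s,m in VM)
  return cost
VM=[(s,m) for (s,_),m in zip(V,M)]
for vm in (VM[:1],VM[1:],VM):
    x0=np.array([.476,.285,-.22]);r=minimize(mk(vm),x0,method="Nelder-Mead",options=dict(initial_simplex=np.vstack([x0,x0+np.diag([.008,.008,.15])]),xatol=1e-4,fatol=1e-3))
    print(r.x,r.fun)
E
```

```text
['grip_point_offset'] 0.0188
3.65 [0.4748 0.2835 0.1397] [ 3.1397  0.0019 -0.2211] [ 0.0052 -0.0181 -0.0603  0.004   0.0038 -0.0034]
3.7 [0.4758 0.2841 0.1414] [-3.1414 -0.0007 -0.2208]
[([199.4, 294.1], 0.93), ([279.9, 205.6], 0.6)]
[np.float64(3529.0), np.float64(402.0)]
[ 0.4757  0.2828 -0.2579] 0.06080487167947372
[ 0.4756  0.2847 -0.2245] 0.08077260755048288
[ 0.4756  0.2832 -0.2028] 0.1562730853701865
```

apply_moves:
  commands:
    - [0,0,-0.02,0,-0.002,-0.035,100]
    - [0,0,-0.02,0,-0.002,-0.07,100]
    - [0,0,-0.02,0,-0.002,-0.1,100]
    - [0,0,-0.02,0,-0.002,-0.122,100]
    - [0,0,-0.02,0,-0.002,-0.133,100]

```text
time: 4.25
tool_pos: [0.4756, 0.2829, 0.0071]
ee_rot: [3.141, 0.0, -0.24]
wrist_force: [-0.3, 0.4, -1.1]
width: 0.0937
finger_force: 0.0
```

apply_moves:
  commands:
    - [0,0,0,0,0,0,70]
    - [0,0,0,0,0,0,50]
    - [0,0,0,0,0,0,30]
    - [0,0,0,0,0,0,20]
    - [0,0,0,0,0,0,20]

```text
time: 4.75
tool_pos: [0.4763, 0.2835, 0.0086]
ee_rot: [-3.14, -0.002, -0.24]
wrist_force: [-0.1, 0.0, 0.1]
width: 0.0576
finger_force: 0.0
```

apply_moves:
  commands:
    - [0,0,0,0,0,0,20]
    - [0,0,0,0,0,0,20]
    - [0,0,0,0,0,0.01,20]
    - [0,0,0,0,0,0.03,20]
    - [0,0,0,0,0,0.06,20]

```text
time: 5.25
tool_pos: [0.4736, 0.2824, 0.0657]
ee_rot: [3.138, 0.005, -0.24]
wrist_force: [-0.2, 0.4, -2.3]
width: 0.0497
finger_force: 30.0
```

Gripped (49.7 mm, 30 N). Moving to just short of the patch so I can see it from close by.

apply_moves:
  commands:
    - [0,0,0.02,0.003,-0.01,0.035,20]
    - [0,0,0.04,0.006,-0.03,0.065,20]
    - [0,0,0.06,0.009,-0.06,0.09,20]
    - [0,0,0.08,0.012,-0.1,0.115,20]
    - [0,0,0.09,0.014,-0.14,0.132,20]

```text
time: 5.75
tool_pos: [0.4899, 0.1424, 0.2017]
ee_rot: [-3.141, -0.002, -0.148]
wrist_force: [0.7, -0.2, -2.2]
width: 0.0498
finger_force: 30.0
```

apply_moves:
  commands:
    - [0,0,0,0,-0.04,0,20]
    - [0,0,0,0,-0.07,0,20]
    - [0,0,0,0,-0.09,0,20]
    - [0,0,0,0,-0.09,0,20]
    - [0,0,0,0,-0.09,0,20]

```text
time: 6.25
tool_pos: [0.4894, 0.0535, 0.1994]
ee_rot: [-3.141, 0.001, -0.151]
wrist_force: [0.2, 1.1, -2.2]
width: 0.0503
finger_force: 30.0
```

```bash
cat > mk.py <<'E'
from h import *
np.set_printoptions(precision=4,suppress=True)
w=snapshot("wrist");w=snapshot("wrist");o=get_obs();print(o["time"],o["tool_pos"],o["ee_rot"],o["width"]); save(w,"w3.png")
np.save("w3.npy",w,allow_pickle=True)
t=np.load("t1.npy",allow_pickle=True).item();c=np.load("c1.npy",allow_pickle=True).item()
B=[bluequad(s,p)[0] for s,p in ((w,proj(w,[.56,.053,.056])[0]),(t,(280,152)),(c,(298,260)))];print([b.sum() for b in B])
P=np.array([[x,y,0] for x in(-.033,.033) for y in(-.028,.028)])
def mk(vm):
  def cost2(q):
    X=P@(R.from_euler("z",q[3])*R.from_euler("y",.105)).as_matrix().T+q[:3]
    return sum(np.abs(hullmask(s,X)-m).sum()/m.sum() for s,m in vm)
  return cost2
vm=list(zip((w,t,c),B))
for v in (vm[:1],vm):
    x0=np.array([.56,.053,.056,-.14]);r=minimize(mk(v),x0,method="Nelder-Mead",options=dict(initial_simplex=np.vstack([x0,x0+np.diag([.01,.01,.01,.1])]),xatol=1e-4,fatol=1e-3));print(r.x,r.fun)
E
python3 mk.py
```

```text
6.35 [0.4895 0.0542 0.1994] [-3.1411  0.0006 -0.1491] 0.04997774636891924
[np.float64(4222.0), np.float64(373.0), np.float64(423.0)]
[ 0.5608  0.0535  0.0463 -0.1493] 0.012796648740026565
[ 0.5608  0.0539  0.0513 -0.1387] 0.4063590537575303
```

View pics/w3.png

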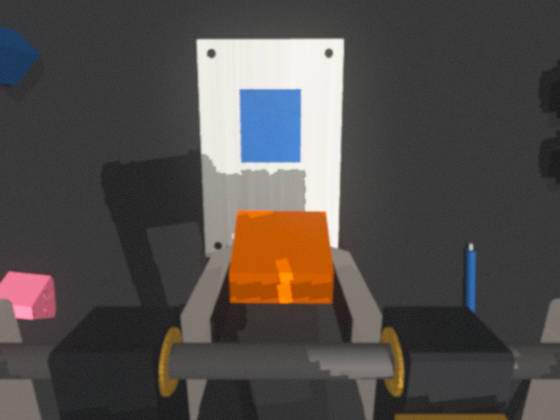

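The patch at (270,125) is clear and square to the view. Its fit is x=0.561, y=0.0535, yaw=-0.149, with the plate's far end downhill. Going above it, tilted by 0.105 rad.

apply_moves:
  commands:
    - [0.004,0.026,0,0.02,0,-0.02,20]
    - [0.008,0.052,0,0.04,0,-0.04,20]
    - [0.012,0.078,0,0.06,0,-0.06,20]
    - [0.0156,0.104,0,0.076,0,-0.085,20]
    - [0.0156,0.104,0,0.076,0,-0.085,20]

```text
time: 6.85
tool_pos: [0.5647, 0.0544, 0.1087]
ee_rot: [3.14, 0.115, -0.149]
wrist_force: [-0.8, -0.2, -2.5]
width: 0.0499
finger_force: 30.0
```

apply_moves:
  commands:
    - [0,0,0,-0.001,0,-0.01,20]
    - [0,0,0,-0.002,0,-0.02,20]
    - [0,0,0,-0.003,0,-0.03,20]
    - [0,0,0,-0.004,0,-0.038,20]
    - [0,0,0,-0.004,0,-0.042,20]

```text
time: 7.35
tool_pos: [0.5608, 0.0533, 0.072]
ee_rot: [3.141, 0.106, -0.15]
wrist_force: [-0.7, 0.1, -2.4]
width: 0.0497
finger_force: 30.0
```

```bash
cat > held.py <<'E'
from h import *
np.set_printoptions(precision=4,suppress=True)
w=snapshot("wrist");o=get_obs();print(o["time"],o["tool_pos"],o["ee_rot"],o["wrist_force"],o["width"])
t=snapshot("top");c=snapshot("scene")
m=bluequad(w,proj(w,[.561,.0535,.057])[0])[0];print(m.sum())
T=R.from_euler("xyz",o["ee_rot"]).as_matrix();n=-T[:,2];print("n",n, "grip height over mark plane",(o["tool_pos"]-[.561,.0535,.057])@[.1037,-.0155,.9945],"TCP-mark",o["tool_pos"]-[.561,.0535,.057])
save(w,"w4.png",(140,120,420,330),2.8)
E
python3 held.py
```

```text
7.4 [0.5607 0.0532 0.0715] [ 3.1411  0.1066 -0.1502] [-0.4788 -0.4386 -2.936 ] 0.049908180285375386
868.0
n [ 0.1053 -0.0155  0.9943] grip height over mark plane 0.014357839848601362 TCP-mark [-0.0003 -0.0003  0.0145]
```

apply_moves:
  commands:
    - [0,0,0,0.001,0,-0.002,20]
    - [0,0,0,0.001,0,-0.003,20]
    - [0,0,0,0.001,0,-0.004,20]
    - [0,0,0,0.001,0,-0.005,20]
    - [0,0,0,0.001,0,-0.005,20]

```text
time: 8.0
tool_pos: [0.5626, 0.0532, 0.0673]
ee_rot: [3.141, 0.105, -0.15]
wrist_force: [0.6, -0.6, -2.4]
width: 0.0497
finger_force: 30.0
```

apply_moves:
  commands:
    - [0,0,0,0,0,-0.0005,20]
    - [0,0,0,0,0,-0.001,20]
    - [0,0,0,0,0,-0.0015,20]
    - [0,0,0,0,0,-0.002,20]
    - [0,0,0,0,0,-0.002,20]

```text
time: 8.5
tool_pos: [0.5626, 0.0532, 0.0654]
ee_rot: [3.141, 0.105, -0.15]
wrist_force: [0.3, 0.1, -2.6]
width: 0.0495
finger_force: 30.0
```

apply_moves:
  commands:
    - [0,0,0,-0.0005,0,-0.0005,20]
    - [0,0,0,-0.0008,0,-0.001,20]
    - [0,0,0,-0.0008,0,-0.0015,20]
    - [0,0,0,-0.0008,0,-0.002,20]
    - [0,0,0,-0.0008,0,-0.002,20]

```text
time: 9.0
tool_pos: [0.5626, 0.0532, 0.0653]
ee_rot: [-3.142, 0.103, -0.15]
wrist_force: [-0.2, 0.2, 4.8]
width: 0.0499
finger_force: 30.0
```

Contact (force rose by about 7 N). Now letting go.

apply_moves:
  commands:
    - [0,0,0,0.0004,0,0.001,20]
    - [0,0,0,0.0004,0,0.001,40]
    - [0,0,0,0.0004,0,0.0015,70]
    - [0,0,0,0.0004,0,0.0015,90]
    - [0,0,0,0.0004,0,0.0015,90]

```text
time: 9.5
tool_pos: [0.5619, 0.0532, 0.0643]
ee_rot: [3.141, 0.106, -0.15]
wrist_force: [-0.5, -0.7, -0.1]
width: 0.0702
finger_force: 0.0
```

apply_moves:
  commands:
    - [0,0,0,0,0,0,90]
    - [0,0,0,0,0,0,90]
    - [0,0,0,0.001,0,0.01,90]
    - [0,0,0,0.003,0,0.03,90]
    - [0,0,0,0.005,0,0.05,90]

```text
time: 10.0
tool_pos: [0.5672, 0.0532, 0.1159]
ee_rot: [3.141, 0.106, -0.15]
wrist_force: [-0.2, -0.7, 0.2]
width: 0.0846
finger_force: 0.0
```

apply_moves:
  commands:
    - [-0.004,-0.026,0,0,0,0.03,90]
    - [-0.008,-0.052,0,0,0,0.06,90]
    - [-0.012,-0.078,0,0,0,0.085,90]
    - [-0.0156,-0.104,0,0,0,0.09,90]
    - [-0.0156,-0.104,0,0,0,0.09,90]

```text
time: 10.5
tool_pos: [0.5673, 0.0534, 0.2067]
ee_rot: [-3.141, -0.004, -0.15]
wrist_force: [-0.1, 0.3, 0.3]
width: 0.0849
finger_force: 0.0
```

```bash
cat > chk.py <<'E'
from h import *
np.set_printoptions(precision=4,suppress=True)
w=snapshot("wrist");w=snapshot("wrist");o=get_obs();print(o["time"],o["tool_pos"],o["ee_rot"],o["width"])
np.save("w5.npy",w,allow_pickle=True)
c=snapshot("scene");np.save("c5.npy",c,allow_pickle=True)
p=proj(w,[.563,.053,.077])[0];print(p)
m=orange(w,p);mc=orange(c,proj(c,[.563,.053,.077])[0]);print(m.sum(),mc.sum())
def f(q,vm):
    X=CH@(R.from_euler("z",q[2])*R.from_euler("y",.105)).as_matrix().T+[q[0],q[1],.077]
    return sum(np.abs(hullmask(s,X)-k).sum()/k.sum() for s,k in vm)
for vm in ([(w,m)],[(c,mc)]):
    x0=np.array([.563,.053,-.149]);r=minimize(f,x0,args=(vm,),method="Nelder-Mead",options=dict(initial_simplex=np.vstack([x0,x0+np.diag([.006,.006,.1])]),xatol=1e-4,fatol=1e-3));print(r.x,r.fun)
a=cv2.resize(w["pixels"][max(0,int(p[1])-75):int(p[1])+75,int(p[0])-75:int(p[0])+75],(400,400),interpolation=2)
q=proj(c,[.563,.053,.077])[0];b=cv2.resize(c["pixels"][int(q[1])-45:int(q[1])+45,int(q[0])-45:int(q[0])+45],(400,400),interpolation=2)
cv2.imwrite("pics/w5.png",np.hstack([a,b])[:,:,::-1])
E
python3 chk.py
```

```text
10.6 [0.5664 0.0533 0.2036] [ 3.1411  0.0024 -0.1501] 0.08461132609484849
[282.0963 209.1455]
2827.0 401.0
[ 0.5632  0.0532 -0.1606] 0.19655978415419936
[ 0.5653  0.0549 -0.2948] 0.23378807882255145
```

View pics/w5.png

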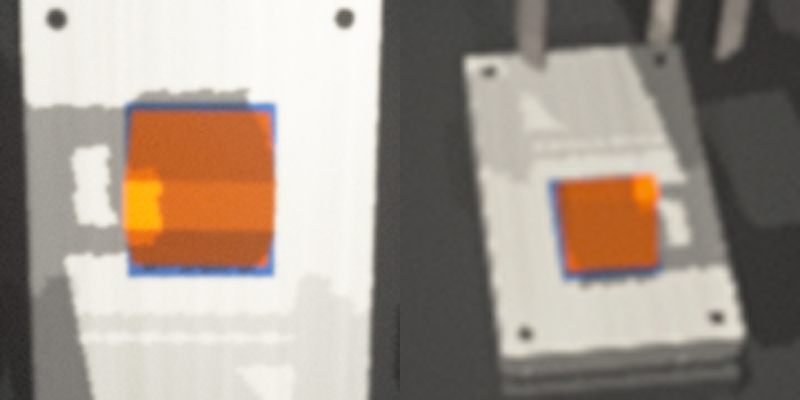

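The chock sits evenly and square inside the blue patch, with a thin blue border on all sides. Next is the brass roller.

apply_moves:
  commands:
    - [0,0,0.02,-0.002,-0.04,0,100]
    - [0,0,0.04,-0.004,-0.085,0,100]
    - [0,0,0.06,-0.006,-0.13,0,100]
    - [0,0,0.08,-0.008,-0.175,0,100]
    - [0,0,0.1,-0.01,-0.22,0,100]

```text
time: 11.15
tool_pos: [0.5563, -0.1682, 0.2026]
ee_rot: [-3.14, 0.004, -0.049]
wrist_force: [0.2, 0.3, -0.2]
width: 0.0946
finger_force: 0.0
```

apply_moves:
  commands:
    - [0,0,0.02,-0.003,-0.04,0,100]
    - [0,0,0.04,-0.006,-0.075,0,100]
    - [0,0,0.05,-0.006,-0.1,0,100]
    - [0,0,0.05,-0.006,-0.106,0,100]
    - [0,0,0.05,-0.006,-0.106,0,100]

```text
time: 11.65
tool_pos: [0.5507, -0.2729, 0.2029]
ee_rot: [-3.139, 0.003, -0.002]
wrist_force: [0.1, 0.2, -0.1]
width: 0.0939
finger_force: 0.0
```

```bash
cat > br.py <<'E'
from h import *
import sys
np.set_printoptions(precision=4,suppress=True)
w=snapshot("wrist");w=snapshot("wrist");o=get_obs();print(o["time"],o["tool_pos"],o["ee_rot"],o["width"])
a=np.linspace(0,2*np.pi,40);CY=np.array([[.022*np.cos(t),y,.022*np.sin(t)] for t in a for y in(-.028,.028)])
M=[]
for q in ("brass_roller_centre","steel_roller_centre"):
    for d in place_of("wrist",q): print(q,d["pixel"],round(d["score"],2),onz(w,d["pixel"],.045))
for d in masks_of("wrist","brass_roller_centre"): print(d["score"],d["extent"],d["mask"].sum(),w["pixels"][d["mask"]].mean(0)); M.append(d["mask"].astype(float))
c=snapshot("scene");mc=[d["mask"].astype(float) for d in masks_of("scene","brass_roller_centre")]
def f(q,vm):
    X=CY@R.from_euler("z",q[3]).as_matrix().T+q[:3]
    return sum(np.abs(hullmask(s,X)-k).sum()/k.sum() for s,k in vm)
for vm in ([(w,M[0])],[(w,M[0]),(c,mc[0])]) if mc else ([(w,M[0])],):
    x0=np.array([.541,-.276,.045,0.]);r=minimize(f,x0,args=(vm,),method="Nelder-Mead",options=dict(initial_simplex=np.vstack([x0,x0+np.diag([.006,.006,.006,.1])]),xatol=1e-4,fatol=1e-3));print(r.x,r.fun)
save(w,"w6.png")
E
python3 br.py
```

```text
11.75 [ 0.5513 -0.2714  0.2041] [-3.14    0.0014  0.0007] 0.09379043296497698
brass_roller_centre [279.0, 197.3] 0.56 [ 0.5511 -0.2696  0.045 ]
steel_roller_centre [286.2, 262.3] 0.76 [ 0.4789 -0.2772  0.045 ]
0.63 [253.4, 177.6, 312.6, 221.2] 2473 [242.2467 210.1019  69.924 ]
[ 0.5502 -0.2742  0.0392  0.0558] 0.027833147007286535
[ 0.5494 -0.274   0.038   0.0364] 0.11482633035336849
```

View pics/w6.png

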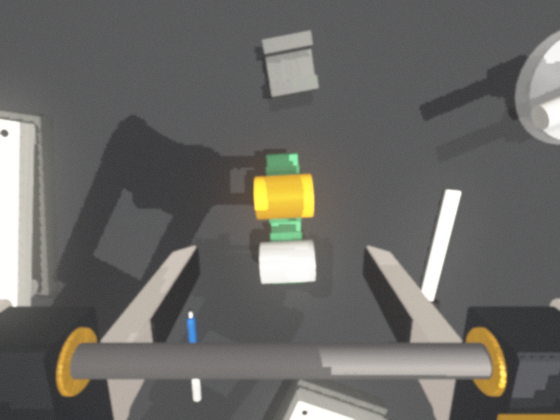

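The brass roller is at (284,197) and the steel one at (287,262) on the same green rest. The brass pose is (0.551,-0.274), yaw 0.055. Descending to grip its ends.

apply_moves:
  commands:
    - [0,0,0.05,0,-0.002,-0.03,100]
    - [0,0,0.05,0,-0.002,-0.07,100]
    - [0,0,0.05,0,-0.002,-0.11,100]
    - [0,0,0.05,0,-0.002,-0.14,100]
    - [0,0,0.05,0,-0.002,-0.15,100]

```text
time: 12.5
tool_pos: [0.549, -0.2726, 0.0507]
ee_rot: [-3.137, 0.006, 0.051]
wrist_force: [0.3, -0.4, -0.3]
width: 0.0941
finger_force: 0.0
```

```bash
python3 - <<'E'
from h import *
np.set_printoptions(precision=4,suppress=True)
w=snapshot("wrist");o=get_obs();print(o["time"],o["tool_pos"],o["ee_rot"])
d=masks_of("wrist","brass_roller_centre")
for x in d: print(x["score"],x["extent"],w["pixels"][x["mask"]].mean(0))
a=np.linspace(0,2*np.pi,40);CY=np.array([[.022*np.cos(t),y,.022*np.sin(t)] for t in a for y in(-.028,.028)])
k=d[0]["mask"].astype(float)
def f(q):
    X=CY@R.from_euler("z",q[2]).as_matrix().T+[q[0],q[1],.045]
    return np.abs(hullmask(w,X)-k).sum()/k.sum()
x0=np.array([.551,-.274,.05]);r=minimize(f,x0,method="Nelder-Mead",options=dict(initial_simplex=np.vstack([x0,x0+np.diag([.006,.006,.1])]),xatol=1e-4,fatol=1e-3));print(r.x,r.fun)
E
```

```text
12.55 [ 0.5493 -0.2729  0.0509] [-3.1376  0.0057  0.0505]
0.7 [229.1, 219.9, 340.4, 294.6] [238.5677 207.6159  66.5091]
[ 0.5519 -0.274   0.0447] 0.014642400231108908
```

apply_moves:
  commands:
    - [0,0,0,0.001,-0.001,-0.01,100]
    - [0,0,0,0.0015,-0.001,-0.018,100]
    - [0,0,0,0.0015,-0.001,-0.024,100]
    - [0,0,0,0.0015,-0.001,-0.024,80]
    - [0,0,0,0.0015,-0.001,-0.024,60]

```text
time: 13.1
tool_pos: [0.5529, -0.2758, 0.0312]
ee_rot: [3.141, -0.0, 0.05]
wrist_force: [-0.3, -0.2, -0.2]
width: 0.0811
finger_force: 0.0
```

apply_moves:
  commands:
    - [0,0,0,0,0,0,50]
    - [0,0,0,0,0,0,40]
    - [0,0,0,0,0,0,30]
    - [0,0,0,0,0,0,30]
    - [0,0,0,0,0,0,30]

```text
time: 13.6
tool_pos: [0.553, -0.2746, 0.0313]
ee_rot: [-3.14, -0.0, 0.05]
wrist_force: [-1.0, 5.2, 2.8]
width: 0.0559
finger_force: 30.0
```

Gripped (55.9 mm, 30 N). Lifting and carrying it over.

apply_moves:
  commands:
    - [0,0,0,0,0,0.015,30]
    - [0,0,0,0,0,0.045,30]
    - [0,0,-0.01,0,0.01,0.08,30]
    - [0,0,-0.02,0,0.03,0.11,30]
    - [0,0,-0.04,-0.003,0.06,0.12,30]

```text
time: 14.1
tool_pos: [0.5512, -0.2183, 0.1553]
ee_rot: [3.136, -0.006, 0.006]
wrist_force: [-0.4, 0.4, -4.2]
width: 0.056
finger_force: 30.0
```

apply_moves:
  commands:
    - [0,0,-0.03,-0.006,0.04,0,30]
    - [0,0,-0.06,-0.012,0.08,0,30]
    - [0,0,-0.09,-0.018,0.12,0,30]
    - [0,0,-0.12,-0.024,0.16,0,30]
    - [0,0,-0.14,-0.03,0.2,0,30]

```text
time: 14.6
tool_pos: [0.5189, -0.0152, 0.1506]
ee_rot: [3.14, 0.001, -0.132]
wrist_force: [0.9, 1.0, -5.6]
width: 0.0557
finger_force: 30.0
```

apply_moves:
  commands:
    - [0,0,-0.02,-0.003,0.035,0,30]
    - [0,0,-0.02,-0.006,0.06,0,30]
    - [0,0,-0.02,-0.006,0.075,0,30]
    - [0,0,-0.02,-0.006,0.075,-0.02,30]
    - [0,0,-0.02,-0.006,0.075,-0.03,30]

```text
time: 15.1
tool_pos: [0.5131, 0.0587, 0.1195]
ee_rot: [3.14, 0.002, -0.15]
wrist_force: [-0.2, -0.9, -5.7]
width: 0.056
finger_force: 30.0
```

```bash
python3 - <<'E'
from h import *
np.set_printoptions(precision=4,suppress=True)
w=snapshot("wrist");w=snapshot("wrist");o=get_obs();print(o["time"],o["tool_pos"],o["ee_rot"],o["width"],o["wrist_force"])
d=masks_of("wrist","brass_roller_centre")
a=np.linspace(0,2*np.pi,40);CY=np.array([[.022*np.cos(t),y,.022*np.sin(t)] for t in a for y in(-.028,.028)])
T=R.from_euler("xyz",o["ee_rot"]).as_matrix()
for dd in d[:2]:
    print(dd["score"],dd["extent"])
k=d[0]["mask"].astype(float)
def f(q):
    X=(CY+[q[0],0,q[1]])@T.T+o["tool_pos"]
    return np.abs(hullmask(w,X)-k).sum()/k.sum()
x0=np.array([0,-.014]);r=minimize(f,x0,method="Nelder-Mead",options=dict(initial_simplex=np.vstack([x0,x0+np.diag([.004,.004])]),xatol=1e-4,fatol=1e-3));print("roller in tool x,z",r.x,r.fun)
p=proj(w,[.563,.053,.077])[0];k2=orange(w,p);print(p,k2.sum())
def g(q):
    X=CH@(R.from_euler("z",q[2])*R.from_euler("y",.105)).as_matrix().T+[q[0],q[1],.077]
    return np.abs(hullmask(w,X)-k2).sum()/k2.sum()
x0=np.array([.563,.053,-.149]);r=minimize(g,x0,method="Nelder-Mead",options=dict(initial_simplex=np.vstack([x0,x0+np.diag([.006,.006,.1])]),xatol=1e-4,fatol=1e-3));print(r.x,r.fun)
save(w,"w7.png")
E
```

```text
15.2 [0.5121 0.0583 0.1184] [ 3.1397  0.0053 -0.1511] 0.056004044552747476 [-0.4924 -1.4093 -5.3741]
0.64 [219.4, 236.5, 340.4, 319.3]
roller in tool x,z [-0.0016 -0.0116] 0.014471243042671618
[277.547 163.079] 4431.0
[ 0.5629  0.0531 -0.1405] 0.6261800770861268
```

View pics/w7.png

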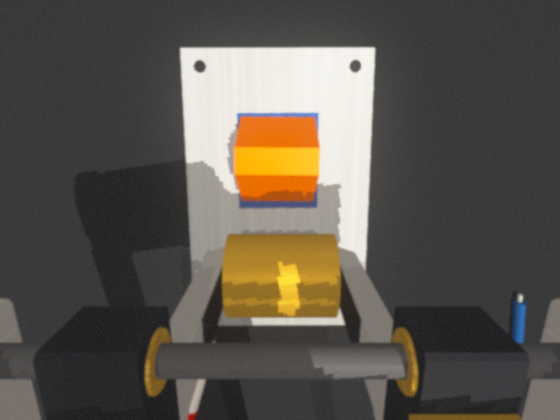

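The roller sits centred in the grip at (281,275), uphill of the chock at (278,158). Lowering it just short of the chock.

apply_moves:
  commands:
    - [0,0,0,0.002,0.001,-0.012,30]
    - [0,0,0,0.004,0.0015,-0.024,30]
    - [0,0,0,0.005,0.0015,-0.034,30]
    - [0,0,0,0.006,0.0015,-0.042,30]
    - [0,0,0,0.006,0.0015,-0.042,30]

```text
time: 15.75
tool_pos: [0.5186, 0.0606, 0.0769]
ee_rot: [3.141, 0.004, -0.15]
wrist_force: [-0.6, -0.4, -6.6]
width: 0.0557
finger_force: 30.0
```

apply_moves:
  commands:
    - [0,0,0,0,0,0,30]
    - [0,0,0,0,0,-0.001,30]
    - [0,0,0,0,0,-0.002,30]
    - [0,0,0,0,0,-0.003,30]
    - [0,0,0,0,0,-0.003,30]

```text
time: 16.25
tool_pos: [0.5198, 0.0608, 0.076]
ee_rot: [3.142, -0.0, -0.15]
wrist_force: [0.1, 0.1, -4.8]
width: 0.0557
finger_force: 30.0
```

apply_moves:
  commands:
    - [0,0,0,0,-0.001,-0.001,30]
    - [0,0,0,0,-0.001,-0.002,30]
    - [0,0,0,0,-0.001,-0.003,30]
    - [0,0,0,0,-0.001,-0.004,30]
    - [0,0,0,0,-0.001,-0.004,30]

```text
time: 16.75
tool_pos: [0.5196, 0.0597, 0.0717]
ee_rot: [3.141, 0.0, -0.15]
wrist_force: [-0.3, -0.5, -3.9]
width: 0.0561
finger_force: 30.0
```

apply_moves:
  commands:
    - [0,0,0,0,0,-0.0005,30]
    - [0,0,0,0,0,-0.001,30]
    - [0,0,0,0,0,-0.0015,30]
    - [0,0,0,0,0,-0.002,30]
    - [0,0,0,0,0,-0.002,30]

```text
time: 17.25
tool_pos: [0.5198, 0.0597, 0.0705]
ee_rot: [3.142, -0.0, -0.15]
wrist_force: [-0.9, -0.8, -2.9]
width: 0.056
finger_force: 30.0
```

apply_moves:
  commands:
    - [0,0,0,0.0005,0,-0.0003,30]
    - [0,0,0,0.0008,0,-0.0006,30]
    - [0,0,0,0.0008,0,-0.001,30]
    - [0,0,0,0.0008,0,-0.001,30]
    - [0,0,0,0.0008,0,-0.001,30]

```text
time: 17.75
tool_pos: [0.5204, 0.0597, 0.0704]
ee_rot: [3.141, -0.0, -0.15]
wrist_force: [-5.3, 0.6, 6.1]
width: 0.056
finger_force: 30.0
```

```bash
python3 - <<'E'
from h import *
np.set_printoptions(precision=4,suppress=True)
w=snapshot("wrist");o=get_obs();print(o["time"],o["tool_pos"],o["ee_rot"],o["wrist_force"])
a=np.linspace(0,2*np.pi,40);CY=np.array([[.022*np.cos(t),y,.022*np.sin(t)] for t in a for y in(-.028,.028)])
for q in ("brass_roller_centre","chock_centre"):
    for d in masks_of("wrist",q)[:1]:
        k=d["mask"].astype(float);B=CY if q[0]=="b" else CH@R.from_euler("y",.105).as_matrix().T
        z=.0838 if q[0]=="b" else .077
        f=lambda v:np.abs(hullmask(w,B@R.from_euler("z",v[2]).as_matrix().T+[v[0],v[1],z])-k).sum()/k.sum()
        x0=np.array([.519,.0597,-.15] if q[0]=="b" else [.563,.053,-.15])
        r=minimize(f,x0,method="Nelder-Mead",options=dict(initial_simplex=np.vstack([x0,x0+np.diag([.004,.004,.06])]),xatol=1e-4,fatol=1e-3));print(q,d["score"],r.x,r.fun)
E
```

```text
17.8 [0.5204 0.0597 0.0704] [ 3.1414 -0.     -0.1501] [-5.3874 -0.4705  5.3521]
brass_roller_centre 0.96 [ 0.5195  0.0601 -0.1464] 0.017214292823728477
chock_centre 0.77 [ 0.5647  0.0533 -0.1698] 0.05996115515649378
```

apply_moves:
  commands:
    - [0,0,0,-0.0004,0,0.0008,30]
    - [0,0,0,-0.0004,0,0.0008,30]
    - [0,0,0,-0.0004,0,0.0008,55]
    - [0,0,0,-0.0004,0,0.0008,62]
    - [0,0,0,-0.0004,0,0.0008,66]

```text
time: 18.4
tool_pos: [0.5211, 0.0597, 0.0698]
ee_rot: [-3.141, -0.002, -0.15]
wrist_force: [0.1, 0.2, 0.6]
width: 0.0611
finger_force: 0.0
```

apply_moves:
  commands:
    - [0,0,0,0,0,0,75]
    - [0,0,0,0,0,0,85]
    - [0,0,0,0,0,0,90]
    - [0,0,0,0,0,0,95]
    - [0,0,0,0,0,0,95]

```text
time: 18.9
tool_pos: [0.5202, 0.0597, 0.0698]
ee_rot: [3.141, -0.0, -0.15]
wrist_force: [0.9, -0.7, 0.4]
width: 0.0892
finger_force: 0.0
```

apply_moves:
  commands:
    - [0,0,0,0,0,0.01,95]
    - [0,0,0,0,0,0.03,95]
    - [0,0,0,0,0,0.06,95]
    - [0,0,0,0,0,0.09,95]
    - [0,0,0,0,0,0.12,95]

```text
time: 19.4
tool_pos: [0.5202, 0.0597, 0.1918]
ee_rot: [-3.142, -0.001, -0.15]
wrist_force: [-0.2, -0.1, -0.2]
width: 0.0896
finger_force: 0.0
```

```bash
python3 - <<'E'
from h import *
np.set_printoptions(precision=4,suppress=True)
w=snapshot("wrist");w=snapshot("wrist");o=get_obs();print(o["time"],o["tool_pos"],o["ee_rot"],o["wrist_force"])
a=np.linspace(0,2*np.pi,40);CY=np.array([[.022*np.cos(t),y,.022*np.sin(t)] for t in a for y in(-.028,.028)])
for q in ("brass_roller_centre","chock_centre"):
    for d in masks_of("wrist",q)[:1]:
        k=d["mask"].astype(float);B=CY if q[0]=="b" else CH@R.from_euler("y",.105).as_matrix().T
        z=.0838 if q[0]=="b" else .077
        f=lambda v:np.abs(hullmask(w,B@R.from_euler("z",v[2]).as_matrix().T+[v[0],v[1],z])-k).sum()/k.sum()
        x0=np.array([.519,.0597,-.15] if q[0]=="b" else [.563,.053,-.15])
        r=minimize(f,x0,method="Nelder-Mead",options=dict(initial_simplex=np.vstack([x0,x0+np.diag([.004,.004,.06])]),xatol=1e-4,fatol=1e-3));print(q,d["score"],r.x,r.fun)
p=proj(w,[.54,.056,.08])[0].astype(int);A=cv2.resize(w["pixels"][max(0,p[1]-90):p[1]+90,p[0]-90:p[0]+90],(400,400),interpolation=2)
c=snapshot("scene");q=proj(c,[.54,.056,.08])[0].astype(int);b=cv2.resize(c["pixels"][q[1]-45:q[1]+45,q[0]-45:q[0]+45],(400,400),interpolation=2)
cv2.imwrite("pics/w8.png",np.hstack([A,b])[:,:,::-1])
E
```

```text
19.5 [0.5231 0.0598 0.1962] [-3.1399 -0.0112 -0.1501] [ 0.8885 -0.1888  0.397 ]
brass_roller_centre 0.75 [ 0.5213  0.06   -0.1487] 0.020182111364876125
chock_centre 0.93 [ 0.564   0.0531 -0.1498] 0.1648553987791454
```

View pics/w8.png

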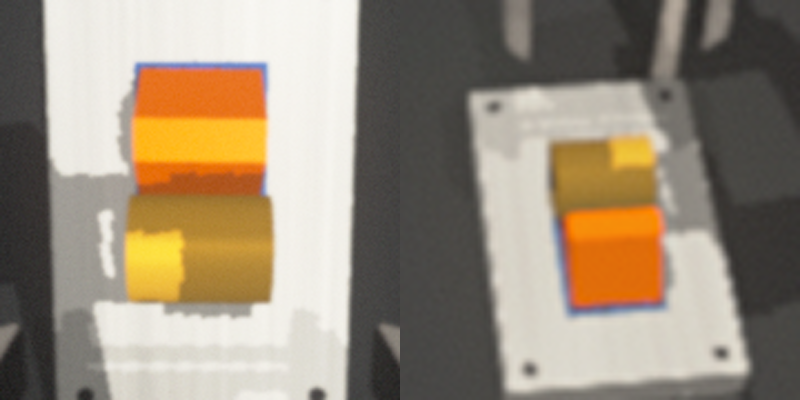

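The roller lies centred against the chock, which is still square on the patch. The gripper is clear, so I'm handing in.

```bash
python3 -c "
from bench import *
print(close_job())"
```

```text
the job is handed in; nothing more can be done
None
```

The job is handed in (no verdict was returned): the orange chock sits square on the blue patch, the brass roller rests centred against its uphill side with the gripper clear, and the steel roller was not touched.

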